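# Slide the catch pan home under the fruit wedger

## Task

Get the fruit wedger ready for the next batch: take the shallow black pan and slide it in through the wedger's open end, under its deck, until it sits flat on the table right back against the stop plate, below the blade ring. Let go of it there, and leave the deep grey pan, the spray bottle, the bowl with its orange and the kitchen turner where they are.

Things in the scene. Friction and masses are not known exactly. Their poses are not given: they have to be found in the camera images.
- catch_pan_center (a point): Shallow black plastic food pan, open on top, loose and empty, 0.2 to 0.35 kg: 108 mm (its x) by 176 mm (its y) over the rim, 65 mm high, both ends alike. The point is its centre, half-way up (32.5 mm above its underside); z up, y along its long side. The walls are 4 mm thick and stand 8 mm in from the rim's outer edge; the floor is 4 mm thick.
- catch_pan_end (a point): Middle of the rim on the black pan's short +y end, 82 mm from the pan's centre and 61 mm above its underside; axes as the pan's. The rim runs all round: 12 mm wide, 8 mm high (57 to 65 mm above the underside), its inner edge flush with the inside of the wall. It can be pinched here from above along y, one finger inside the pan, one outside.
- wedger_home (a point): White hand-operated fruit wedger, fixed to the table. The point is on the table straight below the centre of its blade ring; z up, y pointing out of the open end where the pan goes in. Its legs and skirts leave a straight bay 128 mm wide (x). An upright steel stop plate, 11 to 85 mm high, closes the bay's back, its face at y = -88 mm: with the pan home against it, the pan is centred on this point.
- wedger_mouth (a point): Middle of the wedger's open end, on the table 55 mm from the home point along its y; axes the same. Here the deck begins: a plate 166 mm wide (x) on four legs, reaching 170 mm inward (-y), its underside 85 mm and its top 93 mm above the table. The home pan's outer end stands 33 mm out from here.
- wedger_ring (a point): Centre of the steel blade ring on the deck, 115 mm above the table, ring 106 mm across; axes as wedger_home. Beside it at x = -67 and +67 mm stand two upright rods, 14 mm thick, with a bridge on top 430 mm high. A white pusher head slides on them, held by friction, with black side grips out to x = -170 and +170 mm, 280 to 330 mm high.
- deep_pan_center (a point): Deep grey food pan, loose, bystander: same 108 x 176 mm outline as the black one but 100 mm high, too tall for the deck. The point is its centre, half-way up; axes as for the black pan. It and the black pan may stand in each other's place.
- spray_bottle: White and blue trigger spray bottle, 76 mm diameter, 215 mm high, loose bystander; origin at the centre of its underside.
- bowl: Steel mixing bowl, 160 mm across, 65 mm high, loose bystander with an orange in it; origin at the centre of its underside.
- turner: Kitchen turner (spatula), 280 mm long, lying on the table, loose bystander; x along it.
- bowl_orange_center (a point): Whole orange, 72 mm, lying loose in the steel bowl, bystander; its centre.
There are look-alikes about, which are no part of the job. Leave any pink or purple look-alike of the part that bears catch_pan_center alone.

How it is judged:
By the outcome, as a careful person would: the job done as asked, in the order asked, and still so for the second after the job is handed in, with the robot touching nothing.
It also fails if it takes over 58 s, if anything falls off the work surface, if the arm or the gripper's body presses on something with over 40 N, if the wrist force passes 120 N, or if a joint passes its speed limit or range.

## Robot

A 6-joint arm with a two-finger parallel gripper is mounted at the origin on the work surface. World frame = base frame: x ahead of the robot, y to its left, z up, the work surface at z = 0. Lengths are in m, angles in rad, forces in N, time in s.
With the tool pointing down it reaches from about 0.3 to 0.775 m from the base axis. Payload 14.6 kg.
Tool frame: the origin (TCP) lies midway between the tips of the shut fingers; the grasp point (between the pads) lies 19 mm behind it; x points along the fingers, y is the direction in which the jaws open and shut, and the axes are right-handed (so a half turn about x gives the same grasp; the last joint's range is limited). The gripper opens to 85 mm and grips with 20 to 120 N. Pads are 22 mm wide; open, the fingers measure 114 mm over their backs; the gripper's body (76 mm by 85 mm) begins 54 mm behind the grasp point. The pads swing forward as they close: fully open they stand 13 mm farther back than shut.
Start: joints at [-1.186, 0.3, 1.521, -0, 1.321, -0.067], TCP at [0.24, -0.495, 0.192] pointing down, gripper open.
Joint ranges: [-3.03, 3.03], [-0.79, 2.21], [0.23, 2.52], [-1.04, 4.18], [0, 3.07], [-2.55, 2.55]. Speed limits (rad/s): [2.22, 2.22, 2.57, 3.14, 3.14, 3.14].

## Interface

Orientations are given as a 3x3 rotation matrix whose columns are the frame's x, y, z axes.
In Python, from workcell import robot, get_image, camera_model, job, boxes_of gives the robot as it stands. The module is installed in compiled form; this text tells all that it offers.
- The arm moves only by the tool carry_out, never from a script. Its argument "deltas" is a list that holds one entry, the list of rows, each a list of 6 numbers: the shift along the tool's x, y, z in mm, then the turn, a rotation vector about the tool's x, y, z in rad. In form: [[[x, y, z, rx, ry, rz], ...]]. A call has exactly 10 rows; each row shifts and turns the pose as measured when the row begins, along the tool's axes as they then stand; what a row does not reach is not made up. A row lasts 1/8 s, in which the tool goes at most 62.5 mm and 10.7 degrees, less where a joint would pass 70% of its speed; a pose out of reach is approached as far as the arm can. A call is refused whole if a number of a shift passes 62.5 or a number of a turn 0.188, either way. A call with a gripper value outside its range is refused whole. "gripper" is the closure, from -1 (fully open) to 1 (shut), set as the call begins (left out, the last holds). The fingers move at their own pace and stop on an object; "grip_force" is the grip in N (left out, the last holds). Time passes only in rows, so rows that do not move let the fingers close, or fill a call up. It gives the time, the measured TCP pose, the force and the opening at its end, in the units of the state.
- robot.state(): the state, without advancing time (a new reading comes with each control period).
- get_image(name): name is "scene" or "top"; returns (picture, depth): 384x512x3 uint8, blue, green, red; 384x512 float32, m along the optical axis (not along the pixel's ray), 0 where there is no reading.
- camera_model(name): a dict with "camera_matrix" (3x3 intrinsics, pixels), "rvec" (rotation vector, rad) and "tvec" (3), from world to camera coordinates, as OpenCV has them. Camera axes: x right, y down, z forward; pixel columns grow to the right and rows downward; lengths in m; the calibration is good to about 2 mm. A picture is of the moment at which its call begins. camera_model takes no time and is no camera call.
- job.hand_in(): hands the job in, once; it reports no verdict.
Trained networks look in the newest picture that a camera, given by its name, has taken for a name from the list of things; names that differ only in an ending like _2 or _b are one class to them, and where a whole thing is asked for, a point or a joint stands for the part that bears it (a point fixed in the world has none). Each returns a list of dicts, best first, with "score" (0 to 1); they miss things now and then, are a little off and sometimes report something else, mostly with a low value. They report only what shows in the picture. A call takes as long as a camera call. They do not tell look-alikes from the thing itself.
- boxes_of(camera, target): "bbox" ([left, top, right, bottom] in pixels, round what is visible of it).
The state is a dict: "time": time; "joint_positions": joint angles; "dq": joint speeds; "effort": joint torques, N m; "tcp_pos": TCP position; "ee_rot": TCP orientation; "wrist_force": force on the tool from outside, world axes, zero at the start; "ft_torque": the same for the moment, N m; "opening": opening from 0.0 (shut) to 1.0 (fully open).
Only numpy, scipy, OpenCV 4.12 (cv2) and the standard library are available. Lean on these libraries where they do the work, as an engineer would, in place of code of your own. Each camera call takes 0.05 s, during which the arm holds its last target. There are 200 camera calls.

## Working session

There is one attempt and no reset: what is moved stays moved. The work goes in short steps, Python scripts to look and compute and a tool call to move; the robot and the scene stay as the last step left them, time stands still between calls to the robot, and variables do not carry over. Pictures are saved under pics/ and viewed, about 8 in all and at most 12, crops included, and the job is handed in when it is done.

Besides the shell and the picture viewer there is one more tool, called after "Call:" by a JSON object that holds its "method" and its "body". carry_out: Moves the arm, as the interface text tells. Its arguments: {"type":"object","properties":{"deltas":{"type":"array"},"gripper":{"type":"number"},"grip_force":{"type":"number"}},"required":["deltas"]}

```bash
mkdir -p pics
cat > h.py <<'E'
import numpy as np, cv2
from workcell import robot, get_image, camera_model, job, boxes_of
np.set_printoptions(precision=4,suppress=True)
def cam(n):
    m=camera_model(n); R=cv2.Rodrigues(np.array(m["rvec"],float))[0]
    return np.array(m["camera_matrix"],float),R,np.array(m["tvec"],float).ravel()
def cloud(n,d):
    K,R,t=cam(n); v,u=np.indices(d.shape)
    p=np.stack([(u-K[0,2])/K[0,0]*d,(v-K[1,2])/K[1,1]*d,d],-1)
    w=(p-t)@R; w[d<=0]=np.nan; return w
E
python3 - <<'E'
from h import *
for n in ("scene","top"):
    im,d=get_image(n); cv2.imwrite(f"pics/{n}0.png",im); np.savez(f"{n}0.npz",im=im,d=d)
    K,R,t=cam(n); print(n,"campos",-R.T@t)
    w=cloud(n,d)
    for k in ("catch_pan_center","deep_pan_center","wedger_ring","spray_bottle","bowl","turner"):
        for b in boxes_of(n,k)[:3]:
            x=np.array(b["bbox"]); c=((x[:2]+x[2:])/2).astype(int)
            print(n,k,round(b["score"],2),x.round(0),w[c[1],c[0]])
print(robot.state())
E
```

```text
scene campos [1.1587 0.2973 1.0092]
scene catch_pan_center 0.95 [328. 140. 393. 189.] [0.1961 0.2689 0.0058]
scene catch_pan_center 0.87 [235. 139. 297. 186.] [ 0.308  -0.0162  0.0055]
scene catch_pan_center 0.71 [265. 218. 342. 288.] [0.581  0.2048 0.0034]
scene deep_pan_center 0.85 [293. 174. 362. 235.] [0.3937 0.2171 0.0054]
scene wedger_ring 0.84 [ 92.  49. 197. 205.] [ 0.5463 -0.2674  0.2736]
scene spray_bottle 0.58 [ 91. 174. 137. 240.] [ 0.7219 -0.2804  0.142 ]
scene bowl 0.7 [230. 275. 296. 339.] [0.7981 0.1715 0.0763]
scene bowl 0.65 [ 91. 176. 135. 242.] [ 0.7293 -0.2815  0.1419]
scene turner 0.56 [135. 257. 232. 312.] [ 0.7931 -0.0582 -0.0001]
top campos [0.4602 0.0049 1.1024]
top catch_pan_center 0.87 [105. 286. 180. 343.] [0.2178 0.2873 0.0042]
top catch_pan_center 0.85 [218. 239. 289. 293.] [ 0.3382 -0.01    0.0034]
top catch_pan_center 0.69 [131. 139. 205. 190.] [0.6177 0.2157 0.0037]
top deep_pan_center 0.93 [127. 210. 202. 259.] [0.4282 0.228  0.0023]
top wedger_ring 0.87 [325. 115. 430. 279.] [ 0.5037 -0.255   0.2971]
top spray_bottle 0.78 [344. 101. 394. 143.] [ 0.6894 -0.2923  0.1445]
top spray_bottle 0.43 [223.  86. 330. 111.] [ 0.7915 -0.0817  0.0147]
top bowl 0.71 [154.  67. 215. 126.] [0.7826 0.1595 0.0758]
top turner 0.38 [131. 143. 204. 194.] [0.6068 0.2184 0.0041]
{'time': 0.7, 'joint_positions': array([-1.1856,  0.2999,  1.521 ,  0.    ,  1.3207, -0.0666]), 'dq': array([ 0.0002, -0.0021,  0.0005,  0.0006,  0.0009,  0.0005]), 'effort': array([  0.0022, -54.3262, -36.1942,   0.0001,   0.0006,  -0.    ]), 'tcp_pos': array([ 0.2401, -0.4948,  0.1918]), 'ee_rot': array([[ 0.    ,  0.4366, -0.8997],
       [ 0.    , -0.8997, -0.4366],
       [-1.    , -0.    , -0.    ]]), 'wrist_force': array([0.3486, 1.0665, 0.013 ]), 'ft_torque': array([-0.0317,  0.0073, -0.0382]), 'opening': 1.0010058640233879}
```

View pics/scene0.png

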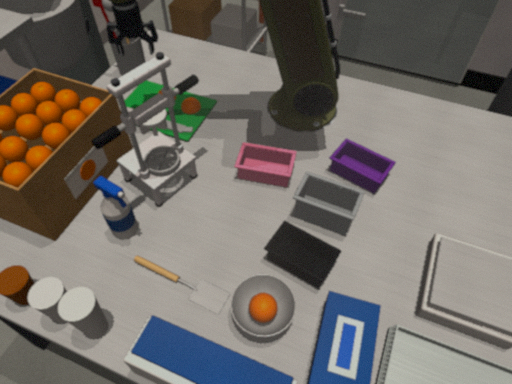

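View pics/top0.png

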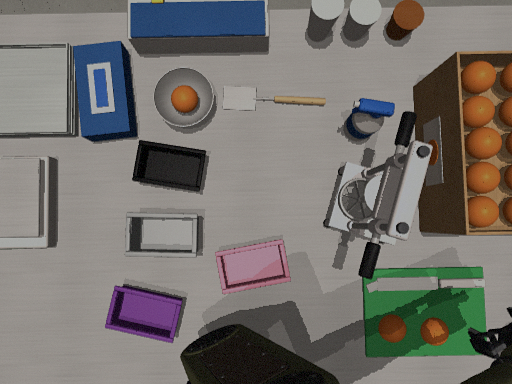

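Run:
```python
from h import *
def rect(p,name):
    r=cv2.minAreaRect((p*1000).astype(np.float32)); print(name,len(p),np.round(r[0],1),np.round(r[1],1),round(r[2],1))
for n in ("top","scene"):
    f=np.load(n+"0.npz"); im,d=f["im"],f["d"]; w=cloud(n,d); x,y,z=w[...,0],w[...,1],w[...,2]
    dark=im.max(-1)<75
    m=(abs(x-.61)<.13)&(abs(y-.215)<.14)&(z>.058)&(z<.072)&dark
    m=cv2.morphologyEx(m.astype(np.uint8),cv2.MORPH_OPEN,np.ones((2,2)))>0
    k=cv2.connectedComponentsWithStats(m.astype(np.uint8)); 
    rect(w[m][:,:2],n+" pan"); print(np.median(z[m]))
    m2=(abs(x-.61)<.09)&(abs(y-.215)<.1)&(z>.0)&(z<.009)&dark
    rect(w[m2][:,:2],n+" floor")
    m3=(abs(x-.5)<.16)&(abs(y+.22)<.18)&(z>.088)&(z<.098)&(im.min(-1)>60)
    m3=cv2.morphologyEx(m3.astype(np.uint8),cv2.MORPH_OPEN,np.ones((2,2)))>0
    rect(w[m3][:,:2],n+" deck")
    m4=(abs(x-.5)<.26)&(abs(y+.22)<.25)&(z>.27)&(z<.34)&(im.max(-1)<60)
    rect(w[m4][:,:2],n+" grips")
    m5=(abs(x-.5)<.26)&(abs(y+.22)<.25)&(z>.424)&(z<.436)
    rect(w[m5][:,:2],n+" bridge")
    m6=(abs(x-.5)<.12)&(abs(y+.2)<.12)&(z>.11)&(z<.135)
    rect(w[m6][:,:2],n+" ring")
    if n=="top":
        o=im.copy(); o[m]=(0,0,255);o[m2]=(0,255,255);o[m3]=(0,255,0);o[m4]=(255,0,255);o[m5]=(255,255,0);o[m6]=(255,0,0)
        cv2.imwrite("pics/o.png",cv2.resize(o[60:320,100:450],None,fx=2,fy=2,interpolation=0))
```

```text
top pan 964 [635.1 229.5] [260.4 121.5] 65.8
nan
top floor 1566 [615.2 220.1] [219.4 121.5] 75.1
top deck 968 [ 457.2 -273.4] [256.5 129.7] 36.6
top grips 1298 [ 454.6 -226. ] [429.1 487.8] 0.0
top bridge 319 [ 387.6 -165.6] [ 73.8 463.1] 48.0
top ring 413 [ 508.1 -260.9] [ 78.9 153.1] 85.4
scene pan 760 [591.1 207.3] [163.2 135.9] 79.4
nan
scene floor 1048 [605.4 204.4] [164.2  96. ] 79.5
scene deck 1214 [ 477.6 -288.6] [161.5 217.6] 70.6
scene grips 692 [ 455.8 -223.3] [493.2 431.5] 90.0
scene bridge 208 [ 411.2 -221.7] [336.5 488.9] 0.7
scene ring 390 [ 508.3 -272.7] [106.2 129.4] 34.7
```

View pics/o.png

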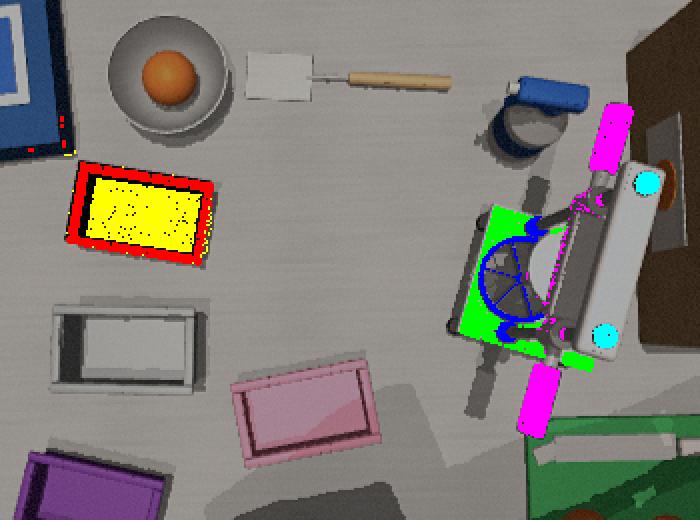

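Run:
```python
from h import *
def big(m,k):
    nl,l,s,c=cv2.connectedComponentsWithStats(m.astype(np.uint8),connectivity=8)
    return [l==i for i in 1+np.argsort(-s[1:,4])[:k]]
for n in ("top","scene"):
    f=np.load(n+"0.npz"); im,d=f["im"],f["d"]; w=cloud(n,d); x,y,z=w[...,0],w[...,1],w[...,2]
    dark=im.max(-1)<75
    m=big((abs(x-.61)<.13)&(abs(y-.215)<.12)&(z>.055)&(z<.072)&dark,1)[0]
    r=cv2.minAreaRect((w[m][:,:2]*1000).astype(np.float32)); print(n,"pan",r,np.nanmedian(z[m]))
    box=cv2.boxPoints(r); print(box)
    W=(abs(x-.5)<.26)&(abs(y+.22)<.25)
    G=[w[g].mean(0) for g in big(W&(z>.27)&(z<.34)&(im.max(-1)<60),2)]; print("grips",G,"yaw x-axis",np.degrees(np.arctan2(*(G[0]-G[1])[[1,0]])), "mid",(G[0]+G[1])/2)
    B=[w[g].mean(0) for g in big(W&(z>.424)&(z<.437),2)]; print("caps",B,np.degrees(np.arctan2(*(B[0]-B[1])[[1,0]])),"mid",(B[0]+B[1])/2)
    rg=[w[g] for g in big(W&(z>.108)&(z<.122),1)][0]; print("ring n",len(rg))
    dk=W&(z>.088)&(z<.098)&(im.min(-1)>60); 
    for g in big(dk,3): print("deck",g.sum(),[np.round(cv2.minAreaRect((w[g][:,:2]*1000).astype(np.float32))[i],1) for i in range(3)])
    np.save(n+"_deck.npy",w[dk]); np.save(n+"_ring.npy",rg)
```

```text
top pan ((605.5826416015625, 202.28472900390625), (176.04385375976562, 108.01659393310547), 79.74021911621094) 0.06498974009289409
[[536.7602 125.2898]
 [643.0496 106.0507]
 [674.4051 279.2797]
 [568.1157 298.5187]]
grips [array([ 0.3798, -0.2298,  0.3118]), array([ 0.6353, -0.3113,  0.3121])] yaw x-axis 162.30157798367762 mid [ 0.5075 -0.2706  0.312 ]
caps [array([ 0.4434, -0.2518,  0.4302]), array([ 0.57  , -0.2924,  0.4302])] 162.1980925527678 mid [ 0.5067 -0.2721  0.4302]
ring n 403
deck 822 [array([ 507.6, -273.4]), array([109.3, 167. ]), np.float64(72.6)]
deck 112 [array([ 407.1, -343.3]), array([38.7, 17.6]), np.float64(71.9)]
deck 33 [array([ 453.3, -290.9]), array([ 6.6, 43.9]), np.float64(7.6)]
scene pan ((607.6430053710938, 204.8695526123047), (171.97091674804688, 106.82942962646484), 79.9146728515625) 0.06449481361363227
[[539.9963 129.5664]
 [645.175  110.859 ]
 [675.2897 280.1727]
 [570.111  298.8801]]
grips [array([ 0.6401, -0.3087,  0.3074]), array([ 0.3847, -0.2253,  0.3071])] yaw x-axis -18.093477306824955 mid [ 0.5124 -0.267   0.3072]
caps [array([ 0.2504, -0.013 ,  0.4307]), array([ 0.5727, -0.2918,  0.4285])] 139.13915170175946 mid [ 0.4116 -0.1524  0.4296]
ring n 439
deck 817 [array([ 497.9, -301.4]), array([175.7, 167.8]), np.float64(73.0)]
deck 403 [array([ 442.6, -337.6]), array([ 90.5, 109.1]), np.float64(48.9)]
deck 35 [array([ 674.3, -458.6]), array([44.1,  5. ]), np.float64(0.4)]
```

```bash
cat > plan.py <<'E'
from h import *
from scipy.spatial.transform import Rotation as Ro
def Rt(yaw,tilt=0):
    a,t=np.radians([yaw,tilt]); yh=np.array([np.cos(a),np.sin(a),0]); Z=np.array([0,0,1.])
    x=-Z*np.cos(t)-yh*np.sin(t); y=yh*np.cos(t)-Z*np.sin(t); return np.c_[x,y,np.cross(x,y)]
def plan(way):
    """way: list of (n_rows, pos, yaw, tilt); prints rows from the measured pose"""
    s=robot.state(); p,R=s["tcp_pos"].copy(),s["ee_rot"].copy(); rows=[]
    for n,q,yaw,t in way:
        q=np.array(q); rv=(Ro.from_matrix(R).inv()*Ro.from_matrix(Rt(yaw,t))).as_rotvec()
        # take the given sense of yaw turn: counter-clockwise seen from above if nearly half a turn
        for i in range(n):
            Ri=R@Ro.from_rotvec(rv*i/n).as_matrix()
            rows.append(np.r_[Ri.T@((q-p)/n*1000),rv/n])
        p,R=q,Rt(yaw,t)
    rows=[[round(float(v),0 if i<3 and abs(v)>4 else (1 if i<3 else 3))+0 for i,v in enumerate(r)] for r in rows]
    for k in range(0,len(rows),10): print([rows[k:k+10]])
E
python3 - <<'E'
from plan import *
for n in ("top","scene"):
    f=np.load(n+"0.npz"); w=cloud(n,f["d"]).reshape(-1,3); a=np.radians(72.25); yh=np.array([np.cos(a),np.sin(a)]); xh=np.array([yh[1],-yh[0]])
    q=(w[:,:2]-[.507,-.272]); Y=q@yh;X=q@xh
    for lo,hi in ((.1,.2),(.2,.28),(.28,.34),(.34,.44)):
        m=(abs(X)<.19)&(abs(Y)<.1)&(w[:,2]>lo)&(w[:,2]<hi); print(n,lo,hi,m.sum(),np.percentile(Y[m],[0.5,50,99.5]),np.percentile(X[m],[1,99]))
plan([(6,(.26,-.38,.38),-20,0),(5,(.28,-.2,.38),10,0),(7,(.45,.06,.38),60,0),(7,(.62,.283,.25),79.7,0),(5,(.62,.283,.14),79.7,0)])
E
```

```text
top 0.1 0.2 1155 [-0.0338  0.0221  0.0819] [-0.0754  0.1894]
top 0.2 0.28 331 [-0.0031  0.033   0.0925] [-0.0732  0.1899]
top 0.28 0.34 2965 [-0.0138  0.0055  0.0384] [-0.1647  0.1648]
top 0.34 0.44 2393 [-0.0184  0.003   0.0169] [-0.0833  0.082 ]
scene 0.1 0.2 958 [-0.0509  0.0048  0.084 ] [-0.0717  0.1885]
scene 0.2 0.28 496 [-0.0073  0.0062  0.0938] [-0.0717  0.1895]
scene 0.28 0.34 1904 [-0.0154  0.0093  0.0393] [-0.1628  0.1688]
scene 0.34 0.44 1286 [-0.0178  0.0067  0.0184] [-0.0798  0.0846]
[[[-31.0, -16.0, -11.0, -0.128, 0.0, 0.0], [-31.0, -14.0, -13.0, -0.128, 0.0, 0.0], [-31.0, -12.0, -15.0, -0.128, 0.0, 0.0], [-31.0, -10.0, -16.0, -0.128, 0.0, 0.0], [-31.0, -8.0, -18.0, -0.128, 0.0, 0.0], [-31.0, -6.0, -19.0, -0.128, 0.0, 0.0], [0.0, -9.0, -35.0, -0.105, 0.0, 0.0], [0.0, -5.0, -36.0, -0.105, 0.0, 0.0], [0.0, -1.0, -36.0, -0.105, 0.0, 0.0], [0.0, 2.7, -36.0, -0.105, 0.0, 0.0]]]
[[[0.0, 7.0, -36.0, -0.105, 0.0, 0.0], [0.0, 30.0, -32.0, -0.125, 0.0, 0.0], [0.0, 34.0, -28.0, -0.125, 0.0, 0.0], [0.0, 37.0, -24.0, -0.125, 0.0, 0.0], [0.0, 40.0, -19.0, -0.125, 0.0, 0.0], [0.0, 42.0, -14.0, -0.125, 0.0, 0.0], [0.0, 44.0, -9.0, -0.125, 0.0, 0.0], [0.0, 44.0, -3.1, -0.125, 0.0, 0.0], [19.0, 40.0, 5.0, -0.049, 0.0, 0.0], [19.0, 39.0, 7.0, -0.049, 0.0, 0.0]]]
[[[19.0, 39.0, 9.0, -0.049, 0.0, 0.0], [19.0, 39.0, 11.0, -0.049, 0.0, 0.0], [19.0, 38.0, 13.0, -0.049, 0.0, 0.0], [19.0, 37.0, 15.0, -0.049, 0.0, 0.0], [19.0, 37.0, 16.0, -0.049, 0.0, 0.0], [22.0, 0.0, 0.0, 0.0, 0.0, 0.0], [22.0, 0.0, 0.0, 0.0, 0.0, 0.0], [22.0, 0.0, 0.0, 0.0, 0.0, 0.0], [22.0, 0.0, 0.0, 0.0, 0.0, 0.0], [22.0, 0.0, 0.0, 0.0, 0.0, 0.0]]]
```

Call:
{"method": "carry_out", "body": {"deltas": [[[-31, -16, -11, -0.128, 0, 0], [-31, -14, -13, -0.128, 0, 0], [-31, -12, -15, -0.128, 0, 0], [-31, -10, -16, -0.128, 0, 0], [-31, -8, -18, -0.128, 0, 0], [-31, -6, -19, -0.128, 0, 0], [0, -9, -35, -0.105, 0, 0], [0, -5, -36, -0.105, 0, 0], [0, -1, -36, -0.105, 0, 0], [0, 3, -36, -0.105, 0, 0]]]}}

```text
time: 1.95
tcp_pos: [0.2709, -0.2291, 0.3839]
ee_rot: [[0.001, 0.995, 0.105], [0.001, 0.105, -0.995], [-1.0, 0.001, -0.001]]
wrist_force: [-0.2, 0.2, 1.0]
opening: 0.998
```

Run:
```python
from plan import *
s=robot.state();print(s["time"],s["tcp_pos"],s["ee_rot"][:,1],s["joint_positions"])
plan([(3,(.28,-.2,.38),10,0),(7,(.45,.06,.38),60,0),(7,(.62,.283,.25),79.7,0),(3,(.62,.283,.2),79.7,0)])
```

```text
1.95 [ 0.2709 -0.2291  0.3839] [0.9945 0.1045 0.001 ] [-0.8064 -0.2265  1.6312  0.0011  1.7368 -0.9109]
[[[1.3, 4.0, -9.0, -0.023, 0.0, 0.0], [1.3, 4.0, -9.0, -0.023, 0.0, 0.0], [1.3, 4.0, -9.0, -0.023, 0.0, 0.0], [0.0, 30.0, -32.0, -0.125, 0.0, 0.0], [0.0, 34.0, -28.0, -0.125, 0.0, 0.0], [0.0, 37.0, -24.0, -0.125, 0.0, 0.0], [0.0, 40.0, -19.0, -0.125, 0.0, 0.0], [0.0, 42.0, -14.0, -0.125, 0.0, 0.0], [0.0, 44.0, -9.0, -0.125, 0.0, 0.0], [0.0, 44.0, -3.1, -0.125, 0.0, 0.0]]]
[[[19.0, 40.0, 5.0, -0.049, 0.0, 0.0], [19.0, 39.0, 7.0, -0.049, 0.0, 0.0], [19.0, 39.0, 9.0, -0.049, 0.0, 0.0], [19.0, 39.0, 11.0, -0.049, 0.0, 0.0], [19.0, 38.0, 13.0, -0.049, 0.0, 0.0], [19.0, 37.0, 15.0, -0.049, 0.0, 0.0], [19.0, 37.0, 16.0, -0.049, 0.0, 0.0], [17.0, 0.0, 0.0, 0.0, 0.0, 0.0], [17.0, 0.0, 0.0, 0.0, 0.0, 0.0], [17.0, 0.0, 0.0, 0.0, 0.0, 0.0]]]
```

Call:
{"method": "carry_out", "body": {"deltas": [[[1, 4, -9, -0.023, 0, 0], [1, 4, -9, -0.023, 0, 0], [1, 4, -9, -0.023, 0, 0], [0, 30, -32, -0.125, 0, 0], [0, 34, -28, -0.125, 0, 0], [0, 37, -24, -0.125, 0, 0], [0, 40, -19, -0.125, 0, 0], [0, 42, -14, -0.125, 0, 0], [0, 44, -9, -0.125, 0, 0], [0, 44, -3, -0.125, 0, 0]]], "gripper": 0}}

```text
time: 3.2
tcp_pos: [0.4511, 0.0686, 0.3793]
ee_rot: [[-0.001, 0.479, 0.878], [-0.001, 0.878, -0.479], [-1.0, -0.001, -0.001]]
wrist_force: [0.5, -1.1, 0.2]
opening: 0.498
```

Call:
{"method": "carry_out", "body": {"deltas": [[[19, 40, 5, -0.049, 0, 0], [19, 39, 7, -0.049, 0, 0], [19, 39, 9, -0.049, 0, 0], [19, 39, 11, -0.049, 0, 0], [19, 38, 13, -0.049, 0, 0], [19, 37, 15, -0.049, 0, 0], [19, 37, 16, -0.049, 0, 0], [17, 0, 0, 0, 0, 0], [17, 0, 0, 0, 0, 0], [17, 0, 0, 0, 0, 0]]]}}

```text
time: 4.45
tcp_pos: [0.6209, 0.306, 0.1809]
ee_rot: [[-0.008, 0.145, 0.989], [-0.004, 0.989, -0.145], [-1.0, -0.005, -0.007]]
wrist_force: [0.4, 0.8, 0.7]
opening: 0.504
```

Run:
```python
from plan import *
s=robot.state();print(s["time"],s["tcp_pos"],s["ee_rot"][:,1],s["opening"],s["joint_positions"])
w=cloud("top",np.load("top0.npz")["d"]); x,y,z=w[...,0],w[...,1],w[...,2]
m=(abs(x-.64)<.08)&(y>.26)&(y<.42)&(z>.02); c=w[m]; b=c[(c[:,2]<.05)|(c[:,2]>.07)|(c[:,0]>.69)]
print("box pts near",len(b), b.min(0) if len(b) else 0,b.max(0) if len(b) else 0)
im,d=get_image("scene"); cv2.imwrite("pics/s1.png",cv2.resize(im[120:330,180:460],None,fx=2.5,fy=2.5))
plan([(6,(.6203,.283,.06),79.7,0),(4,(.6203,.283,.042),79.7,0)])
```

```text
4.45 [0.6209 0.306  0.1809] [ 0.1452  0.9894 -0.0054] 0.5037432102151819 [ 0.4053  0.6438  1.0496 -0.0008  1.4571 -1.0196]
box pts near 901 [0.5735 0.2611 0.02  ] [0.72   0.4197 0.0811]
[[[20.0, -3.6, 0.8, 0.006, -0.002, 0.001], [20.0, -3.6, 0.8, 0.006, -0.002, 0.001], [20.0, -3.6, 0.7, 0.006, -0.002, 0.001], [20.0, -3.6, 0.7, 0.006, -0.002, 0.001], [20.0, -3.7, 0.7, 0.006, -0.002, 0.001], [20.0, -3.7, 0.7, 0.006, -0.002, 0.001], [4.0, 0.0, 0.0, 0.0, 0.0, 0.0], [4.0, 0.0, 0.0, 0.0, 0.0, 0.0], [4.0, 0.0, 0.0, 0.0, 0.0, 0.0], [4.0, 0.0, 0.0, 0.0, 0.0, 0.0]]]
```

View pics/s1.png

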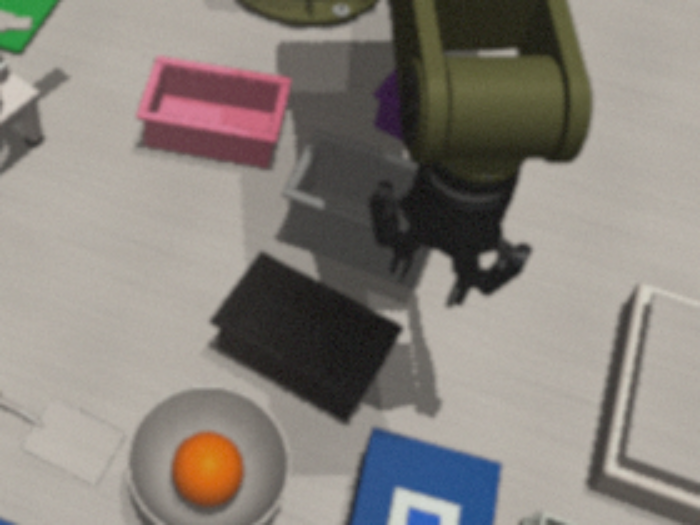

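Call:
{"method": "carry_out", "body": {"deltas": [[[0, -11, 2, 0.012, -0.004, 0.002], [0, -11, 2, 0.012, -0.004, 0.002], [20, 0, 0, 0, 0, 0], [20, 0, 0, 0, 0, 0], [20, 0, 0, 0, 0, 0], [15, 0, 0, 0, 0, 0], [0, 0, 0, 0, 0, 0], [0, 0, 0, 0, 0, 0], [0, 0, 0, 0, 0, 0], [0, 0, 0, 0, 0, 0]]]}}

```text
time: 5.75
tcp_pos: [0.6244, 0.277, 0.1111]
ee_rot: [[0.012, 0.178, 0.984], [0.002, 0.984, -0.178], [-1.0, 0.004, 0.012]]
wrist_force: [-0.1, 0.2, 0.2]
opening: 0.5
```

Run:
```python
from plan import *
plan([(2,(.6203,.283,.1),79.7,0),(6,(.6203,.283,.042),79.7,0),(2,(.6203,.283,.042),79.7,0)])
```

```text
[[[6.0, 2.6, -2.6, 0.0, 0.006, -0.002], [6.0, 2.6, -2.6, 0.0, 0.006, -0.002], [10.0, 0.0, 0.0, 0.0, 0.0, 0.0], [10.0, 0.0, 0.0, 0.0, 0.0, 0.0], [10.0, 0.0, 0.0, 0.0, 0.0, 0.0], [10.0, 0.0, 0.0, 0.0, 0.0, 0.0], [10.0, 0.0, 0.0, 0.0, 0.0, 0.0], [10.0, 0.0, 0.0, 0.0, 0.0, 0.0], [0.0, 0.0, 0.0, 0.0, 0.0, 0.0], [0.0, 0.0, 0.0, 0.0, 0.0, 0.0]]]
```

Call:
{"method": "carry_out", "body": {"deltas": [[[5, 2.5, -2.5, 0, 0.006, -0.002], [5, 2.5, -2.5, 0, 0.006, -0.002], [10, 0, 0, 0, 0, 0], [10, 0, 0, 0, 0, 0], [10, 0, 0, 0, 0, 0], [10, 0, 0, 0, 0, 0], [10, 0, 0, 0, 0, 0], [8, 0, 0, 0, 0, 0], [0, 0, 0, 0, 0, 0], [0, 0, 0, 0, 0, 0]]]}}

```text
time: 7.0
tcp_pos: [0.6197, 0.2832, 0.0375]
ee_rot: [[-0.002, 0.178, 0.984], [-0.0, 0.984, -0.178], [-1.0, -0.001, -0.002]]
wrist_force: [0.2, -0.0, 0.6]
opening: 0.503
```

Call:
{"method": "carry_out", "body": {"deltas": [[[0, 0, 0, 0, 0, 0], [0, 0, 0, 0, 0, 0], [0, 0, 0, 0, 0, 0], [0, 0, 0, 0, 0, 0], [0, 0, 0, 0, 0, 0], [0, 0, 0, 0, 0, 0], [0, 0, 0, 0, 0, 0], [0, 0, 0, 0, 0, 0], [0, 0, 0, 0, 0, 0], [0, 0, 0, 0, 0, 0]]], "gripper": 1, "grip_force": 50}}

```text
time: 8.25
tcp_pos: [0.6201, 0.2834, 0.0386]
ee_rot: [[-0.001, 0.178, 0.984], [0.0, 0.984, -0.178], [-1.0, 0.0, -0.001]]
wrist_force: [0.0, 0.1, -0.6]
opening: 0.001
```

Run:
```python
from plan import *
s=robot.state();print(s["time"],s["tcp_pos"],s["opening"]*85,s["wrist_force"])
im,d=get_image("top"); w=cloud("top",d); x,y,z=w[...,0],w[...,1],w[...,2]
im2,_=get_image("scene"); cv2.imwrite("pics/s2.png",cv2.resize(np.hstack([im2[120:330,180:460],im[60:270,60:340]]),None,fx=1.4,fy=1.4))
```

```text
8.25 [0.6201 0.2834 0.0386] 0.09517920976513737 [ 0.0251  0.11   -0.6336]
```

View pics/s2.png

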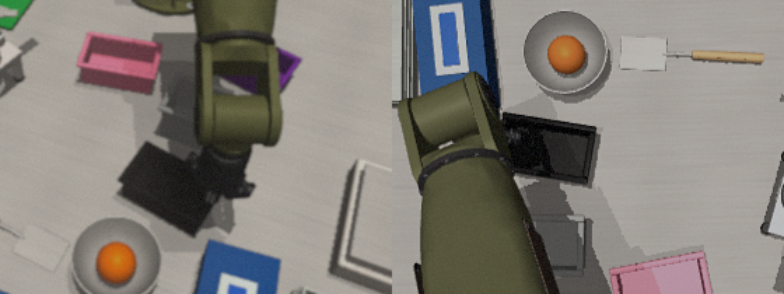

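Run:
```python
from plan import *
out=[]
for n in ("top","scene"):
    im,d=get_image(n); w=cloud(n,d); x,y,z=w[...,0],w[...,1],w[...,2]
    m=(abs(x-.6)<.13)&(y>.07)&(y<.30)&(z>.055)&(z<.072)&(im.max(-1)<75)
    l=cv2.connectedComponentsWithStats(m.astype(np.uint8)); g=l[1]==1+np.argmax(l[2][1:,4])
    P=w[g][:,:2]; a=np.radians(79.7); yh=np.array([np.cos(a),np.sin(a)]); xh=np.array([yh[1],-yh[0]])
    q=P-[.6056,.2023]; print(n,len(P),"X",np.percentile(q@xh,[1,99]),"Y",np.percentile(q@yh,[1,99]))
    c=im.copy()
    K,R,t=cam(n); u=cv2.projectPoints(robot.state()["tcp_pos"][None],cv2.Rodrigues(R)[0],t,K,None)[0].ravel(); print(u)
    u=u.astype(int); out.append(cv2.resize(c[u[1]-50:u[1]+30,u[0]-60:u[0]+40],(390,312),interpolation=2))
cv2.imwrite("pics/s3.png",np.clip(np.hstack(out)*2.2,0,255).astype(np.uint8))
```

```text
top 764 X [-0.0536  0.0534] Y [-0.0876  0.0849]
[139.7314 161.7271]
scene 633 X [-0.0524  0.0543] Y [-0.0825  0.0882]
[328.0205 268.8168]
```

View pics/s3.png

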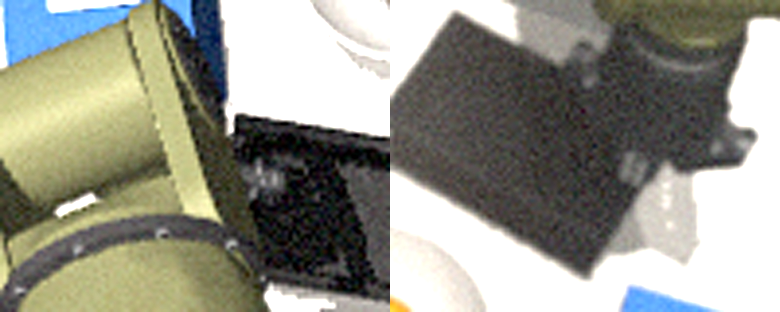

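Call:
{"method": "carry_out", "body": {"deltas": [[[-2, 0, 0, 0, 0, 0], [-2, 0, 0, 0, 0, 0], [-2, 0, 0, 0, 0, 0], [-2, 0, 0, 0, 0, 0], [-2, 0, 0, 0, 0, 0], [-2, 0, 0, 0, 0, 0], [-2, 0, 0, 0, 0, 0], [0, 0, 0, 0, 0, 0], [0, 0, 0, 0, 0, 0], [0, 0, 0, 0, 0, 0]]]}}

```text
time: 9.7
tcp_pos: [0.6202, 0.2834, 0.0537]
ee_rot: [[-0.001, 0.178, 0.984], [0.0, 0.984, -0.178], [-1.0, 0.0, -0.001]]
wrist_force: [-0.4, 0.8, -0.3]
opening: 0.002
```

```bash
cat > chk.py <<'E'
from plan import *
def pan(n,c,yaw,save=None):
    im,d=get_image(n); w=cloud(n,d); x,y,z=w[...,0],w[...,1],w[...,2]
    m=(abs(x-c[0])<.14)&(abs(y-c[1])<.14)&(z>.05)&(z<.10)&(im.max(-1)<75)
    l=cv2.connectedComponentsWithStats(m.astype(np.uint8)); g=l[1]==1+np.argmax(l[2][1:,4]); P=w[g]
    a=np.radians(yaw); yh=np.array([np.cos(a),np.sin(a)]); xh=np.array([yh[1],-yh[0]])
    q=P[:,:2]-c; X,Y=q@xh,q@yh; print(n,len(P),"X",np.percentile(X,[1,99]),"Y",np.percentile(Y,[1,99]))
    for lo in (-.1,-.05,0,.05): k=(Y>lo)&(Y<lo+.05); print("  Y>%.2f z med"%lo,np.median(P[k,2]) if k.sum() else None, k.sum())
    return im
E
python3 -c "
from chk import *
s=robot.state();print(s['tcp_pos'],s['opening'],s['wrist_force'],s['ft_torque'])
pan('top',[.6056,.2023],79.7);pan('scene',[.6056,.2023],79.7)"
```

```text
[0.6202 0.2834 0.0537] 0.002061744312156136 [-0.4255  0.8263 -0.2664] [ 0.0343 -0.0267 -0.0047]
top 794 X [-0.0536  0.0534] Y [-0.0875  0.0851]
  Y>-0.10 z med 0.0650323681023338 297
  Y>-0.05 z med 0.0648878811335123 195
  Y>0.00 z med 0.06477680984956591 193
  Y>0.05 z med 0.06467083718074815 109
scene 730 X [-0.052   0.0541] Y [-0.0824  0.0883]
  Y>-0.10 z med 0.06427459721428627 225
  Y>-0.05 z med 0.06376995638491176 205
  Y>0.00 z med 0.06429975909535501 136
  Y>0.05 z med 0.06485072208710882 164
```

Run:
```python
from plan import *
a=np.radians(79.7); yh=np.array([np.cos(a),np.sin(a)]); xh=np.array([yh[1],-yh[0]])
im,d=get_image("scene"); w=cloud("scene",d); q=w[...,:2]-[.6056,.2023]; X,Y,z=q@xh,q@yh,w[...,2]
for lo in np.arange(.0,.2,.015):
    m=(abs(X)<.08)&(abs(Y-.082)<.09)&(z>lo)&(z<lo+.015)&(im.max(-1)<110)
    if lo<.07: m&=(Y>.09)
    if m.sum()>3: print(round(lo,3),m.sum(),"X",np.percentile(X[m],[2,50,98]),"Y",np.percentile(Y[m],[2,50,98]))
c=im[195:295,270:390]; c=cv2.resize(c,(780,650)[:2],interpolation=cv2.INTER_CUBIC)[:600]
cv2.imwrite("pics/s4.png",np.clip(c*2.5,0,255).astype(np.uint8))
```

```text
0.0 191 X [-0.0693 -0.0181  0.0132] Y [0.0906 0.1075 0.1305]
0.09 15 X [0.0048 0.0092 0.0116] Y [0.07   0.0836 0.0935]
0.105 36 X [-0.0056  0.0081  0.0122] Y [0.0692 0.0848 0.0957]
0.12 31 X [-0.0073  0.0091  0.0125] Y [0.0657 0.0815 0.0949]
0.135 120 X [-0.0086  0.0101  0.0136] Y [0.0489 0.0852 0.1126]
0.15 112 X [-0.0079  0.0107  0.0174] Y [0.0389 0.0904 0.1258]
0.165 137 X [0.0002 0.0115 0.0177] Y [0.0283 0.079  0.1361]
0.18 220 X [-0.0108  0.0074  0.0202] Y [0.0224 0.0978 0.1427]
0.195 85 X [-0.0057  0.0095  0.0196] Y [0.0378 0.1113 0.1275]
```

View pics/s4.png

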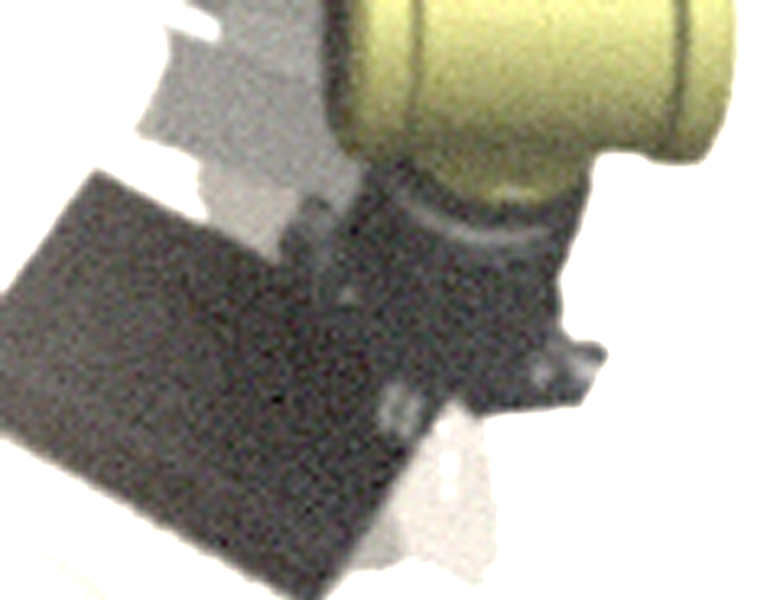

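Run:
```python
from plan import *
a=np.radians(79.7); yh=np.array([np.cos(a),np.sin(a)]); xh=np.array([yh[1],-yh[0]])
im,d=get_image("scene"); w=cloud("scene",d); q=w[...,:2]-[.6056,.2023]; X,Y,z=q@xh,q@yh,w[...,2]
K,R,t=cam("scene"); s=robot.state()
u=cv2.projectPoints(s["tcp_pos"][None],cv2.Rodrigues(R)[0],t,K,None)[0].ravel(); print("tcp px",u)
for r in range(244,276,2): print(r,[tuple(np.round([X[r,c]*1e3,Y[r,c]*1e3,z[r,c]*1e3])) for c in range(324,338,3)])
print(s["joint_positions"],s["tcp_pos"])
```

```text
tcp px [328.8863 266.1086]
244 [(np.float64(7.0), np.float64(57.0), np.float64(152.0)), (np.float64(17.0), np.float64(66.0), np.float64(175.0)), (np.float64(17.0), np.float64(73.0), np.float64(180.0)), (np.float64(11.0), np.float64(78.0), np.float64(178.0)), (np.float64(11.0), np.float64(85.0), np.float64(183.0))]
246 [(np.float64(11.0), np.float64(59.0), np.float64(150.0)), (np.float64(15.0), np.float64(67.0), np.float64(163.0)), (np.float64(16.0), np.float64(74.0), np.float64(171.0)), (np.float64(5.0), np.float64(78.0), np.float64(159.0)), (np.float64(11.0), np.float64(86.0), np.float64(176.0))]
248 [(np.float64(12.0), np.float64(61.0), np.float64(142.0)), (np.float64(11.0), np.float64(67.0), np.float64(148.0)), (np.float64(16.0), np.float64(75.0), np.float64(162.0)), (np.float64(-1.0), np.float64(78.0), np.float64(141.0)), (np.float64(17.0), np.float64(89.0), np.float64(177.0))]
250 [(np.float64(-44.0), np.float64(48.0), np.float64(40.0)), (np.float64(12.0), np.float64(69.0), np.float64(142.0)), (np.float64(12.0), np.float64(76.0), np.float64(148.0)), (np.float64(2.0), np.float64(
[... 2893 characters left out ...]
.float64(-30.0), np.float64(98.0), np.float64(0.0))]
272 [(np.float64(27.0), np.float64(81.0), np.float64(64.0)), (np.float64(22.0), np.float64(87.0), np.float64(63.0)), (np.float64(-16.0), np.float64(87.0), np.float64(-1.0)), (np.float64(-22.0), np.float64(93.0), np.float64(-4.0)), (np.float64(-24.0), np.float64(100.0), np.float64(1.0))]
274 [(np.float64(32.0), np.float64(83.0), np.float64(64.0)), (np.float64(-6.0), np.float64(83.0), np.float64(-1.0)), (np.float64(-10.0), np.float64(90.0), np.float64(0.0)), (np.float64(-15.0), np.float64(96.0), np.float64(-1.0)), (np.float64(-18.0), np.float64(103.0), np.float64(3.0))]
[ 0.3747  0.7199  1.2262  0.0005  1.196  -1.0177] [0.6202 0.2834 0.0537]
```

The depth image puts the shut fingertips at z≈0.098, while the reported TCP is z=0.054. The jaws therefore closed above the rim. XY agrees, with the fingers centred at Y≈82 mm and X≈0. I'll go about 44 mm lower and check against the camera.

Call:
{"method": "carry_out", "body": {"deltas": [[[0, 0, 0, 0, 0, 0], [0, 0, 0, 0, 0, 0], [0, 0, 0, 0, 0, 0], [0, 0, 0, 0, 0, 0], [0, 0, 0, 0, 0, 0], [6, 0, 0, 0, 0, 0], [6, 0, 0, 0, 0, 0], [6, 0, 0, 0, 0, 0], [6, 0, 0, 0, 0, 0], [4, 0, 0, 0, 0, 0]]], "gripper": 0}}

```text
time: 11.15
tcp_pos: [0.62, 0.2833, 0.0234]
ee_rot: [[-0.001, 0.178, 0.984], [0.0, 0.984, -0.178], [-1.0, -0.0, -0.001]]
wrist_force: [0.4, -0.7, -0.9]
opening: 0.498
```

Call:
{"method": "carry_out", "body": {"deltas": [[[5, 0, 0, 0, 0, 0], [5, 0, 0, 0, 0, 0], [5, 0, 0, 0, 0, 0], [5, 0, 0, 0, 0, 0], [4, 0, 0, 0, 0, 0], [2, 0, 0, 0, 0, 0], [0, 0, 0, 0, 0, 0], [0, 0, 0, 0, 0, 0], [0, 0, 0, 0, 0, 0], [0, 0, 0, 0, 0, 0]]]}}

```text
time: 12.4
tcp_pos: [0.6201, 0.2834, -0.0042]
ee_rot: [[-0.001, 0.178, 0.984], [0.0, 0.984, -0.178], [-1.0, 0.0, -0.001]]
wrist_force: [0.5, 0.7, -0.5]
opening: 0.494
```

Call:
{"method": "carry_out", "body": {"deltas": [[[0, 0, 0, 0, 0, 0], [0, 0, 0, 0, 0, 0], [0, 0, 0, 0, 0, 0], [0, 0, 0, 0, 0, 0], [0, 0, 0, 0, 0, 0], [0, 0, 0, 0, 0, 0], [0, 0, 0, 0, 0, 0], [0, 0, 0, 0, 0, 0], [0, 0, 0, 0, 0, 0], [0, 0, 0, 0, 0, 0]]], "gripper": 1, "grip_force": 50}}

```text
time: 13.65
tcp_pos: [0.6202, 0.2834, -0.004]
ee_rot: [[-0.001, 0.178, 0.984], [0.0, 0.984, -0.178], [-1.0, 0.0, -0.001]]
wrist_force: [-0.0, 0.0, 0.5]
opening: 0.127
```

Run:
```python
from plan import *
plan([(3,(.6202,.2834,.011),79.7,0),(14,(.584,-.032,.011),72.25,0),(3,(.584,-.032,.011),72.25,0)])
```

```text
[[[-5.0, 0.0, 0.0, 0.0, 0.0, 0.0], [-5.0, 0.0, 0.0, 0.0, 0.0, 0.0], [-5.0, 0.0, 0.0, 0.0, 0.0, 0.0], [0.0, -23.0, 1.5, 0.009, 0.0, 0.0], [0.0, -23.0, 1.7, 0.009, 0.0, 0.0], [0.0, -23.0, 1.9, 0.009, 0.0, 0.0], [0.0, -23.0, 2.1, 0.009, 0.0, 0.0], [0.0, -23.0, 2.3, 0.009, 0.0, 0.0], [0.0, -23.0, 2.5, 0.009, 0.0, 0.0], [0.0, -23.0, 2.7, 0.009, 0.0, 0.0]]]
[[[0.0, -22.0, 3.0, 0.009, 0.0, 0.0], [0.0, -22.0, 3.2, 0.009, 0.0, 0.0], [0.0, -22.0, 3.4, 0.009, 0.0, 0.0], [0.0, -22.0, 3.6, 0.009, 0.0, 0.0], [0.0, -22.0, 3.8, 0.009, 0.0, 0.0], [0.0, -22.0, 4.0, 0.009, 0.0, 0.0], [0.0, -22.0, 4.0, 0.009, 0.0, 0.0], [0.0, 0.0, 0.0, 0.0, 0.0, 0.0], [0.0, 0.0, 0.0, 0.0, 0.0, 0.0], [0.0, 0.0, 0.0, 0.0, 0.0, 0.0]]]
```

Call:
{"method": "carry_out", "body": {"deltas": [[[-5, 0, 0, 0, 0, 0], [-5, 0, 0, 0, 0, 0], [-5, 0, 0, 0, 0, 0], [0, -23, 1.5, 0.009, 0, 0], [0, -23, 1.7, 0.009, 0, 0], [0, -23, 1.9, 0.009, 0, 0], [0, -23, 2.1, 0.009, 0, 0], [0, -23, 2.3, 0.009, 0, 0], [0, -23, 2.5, 0.009, 0, 0], [0, -23, 2.7, 0.009, 0, 0]]]}}

```text
time: 14.9
tcp_pos: [0.6006, 0.1163, 0.0127]
ee_rot: [[0.0, 0.241, 0.971], [0.001, 0.971, -0.241], [-1.0, 0.001, -0.0]]
wrist_force: [-0.0, -0.2, -2.7]
opening: 0.13
```

Call:
{"method": "carry_out", "body": {"deltas": [[[0, -22, 3, 0.009, 0, 0], [0, -22, 3.2, 0.009, 0, 0], [0, -22, 3.4, 0.009, 0, 0], [0, -22, 3.6, 0.009, 0, 0], [0, -22, 3.8, 0.009, 0, 0], [0, -22, 4, 0.009, 0, 0], [0, -22, 4, 0.009, 0, 0], [0, 0, 0, 0, 0, 0], [0, 0, 0, 0, 0, 0], [0, 0, 0, 0, 0, 0]]]}}

```text
time: 16.15
tcp_pos: [0.58, -0.0515, 0.0134]
ee_rot: [[0.001, 0.31, 0.951], [0.001, 0.951, -0.31], [-1.0, 0.001, 0.0]]
wrist_force: [0.2, -0.2, -2.3]
opening: 0.128
```

```bash
cat > fit.py <<'E'
from plan import *
def fit(n,c,zlo=.055,zhi=.09):
    """pan's dark rim points in wedger axes about home"""
    im,d=get_image(n); w=cloud(n,d); x,y,z=w[...,0],w[...,1],w[...,2]
    m=(abs(x-c[0])<.13)&(abs(y-c[1])<.14)&(z>zlo)&(z<zhi)&(im.max(-1)<80)
    l=cv2.connectedComponentsWithStats(m.astype(np.uint8)); g=l[1]==1+np.argmax(l[2][1:,4]); P=w[g]
    r=cv2.minAreaRect((P[:,:2]*1000).astype(np.float32)); print(n,len(P),np.round(r[0],1),np.round(r[1],1),round(r[2],1),"z pct",np.percentile(P[:,2],[3,50,97]))
    a=np.radians(72.25); yh=np.array([np.cos(a),np.sin(a)]); xh=np.array([yh[1],-yh[0]]); q=P[:,:2]-[.507,-.272]
    X,Y=q@xh,q@yh; print("  X",np.percentile(X,[1,99]),"Y",np.percentile(Y,[1,99]))
    for sgn in (-1,1):  # long sides: slope against wedger y
        k=(X*sgn>np.percentile(X*sgn,97)-.012); 
    for lo in np.arange(Y.min(),Y.max(),.03):
        k=(Y>=lo)&(Y<lo+.03); print("   Y%.3f"%(lo+.015),"x",np.round(X[k].min()*1e3,1),np.round(X[k].max()*1e3,1),"z",np.round(np.median(P[k,2])*1e3,1))
    return im
E
python3 -c "
from fit import *
s=robot.state();print(s['tcp_pos'],s['opening'],s['wrist_force'],s['ft_torque'])
fit('top',[.559,-.11]);im=fit('scene',[.559,-.11])
cv2.imwrite('pics/s5.png',cv2.resize(im[40:300,60:360],None,fx=2.2,fy=2.2))"
```

```text
[ 0.58   -0.0515  0.0134] 0.12759056463472931 [ 0.2436 -0.2171 -2.2585] [ 0.2034 -0.0464 -0.0037]
top 526 [ 540.6 -173.1] [ 86.  108.7] 72.6 z pct [0.0585 0.0793 0.0834]
  X [-0.0515  0.0552] Y [0.0622 0.145 ]
   Y0.076 x -52.4 56.1 z 78.8
   Y0.106 x -52.1 56.1 z 79.8
   Y0.136 x -50.5 55.9 z 80.4
scene 635 [ 558.3 -123.6] [190.7 107.4] 70.6 z pct [0.0566 0.078  0.0843]
  X [-0.0488  0.0556] Y [0.0642 0.2506]
   Y0.077 x -52.6 55.4 z 75.9
   Y0.107 x -49.9 55.5 z 77.7
   Y0.137 x 43.2 56.0 z 79.9
   Y0.167 x 42.9 56.6 z 80.4
   Y0.197 x 7.2 56.3 z 80.7
   Y0.227 x 4.6 56.3 z 81.2
   Y0.257 x -2.8 14.5 z 71.4
```

View pics/s5.png

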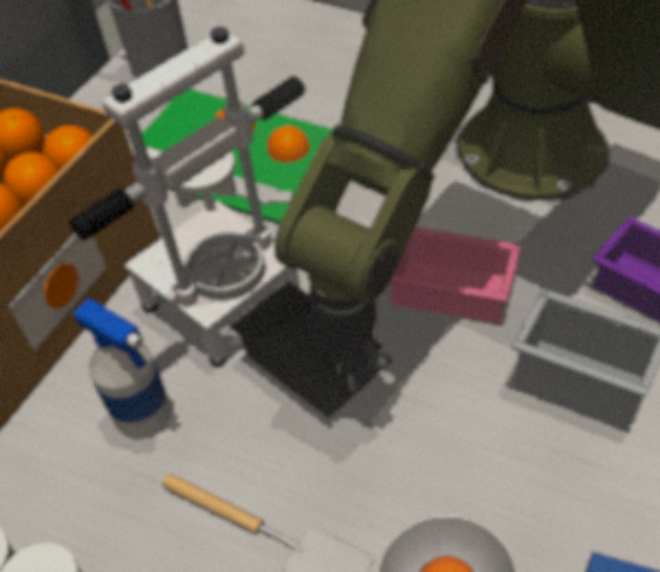

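Run:
```python
from plan import *
a=np.radians(72.25); yh=np.array([np.cos(a),np.sin(a)]); xh=np.array([yh[1],-yh[0]])
s=robot.state(); p=s["tcp_pos"][:2]
for n in ("scene","top"):
    im,d=get_image(n); w=cloud(n,d); q=w[...,:2]-p; X,Y,z=q@xh,q@yh,w[...,2]
    for lo in np.arange(.1,.46,.03):
        m=(abs(X)<.1)&(Y>-.13)&(Y<.13)&(z>lo)&(z<lo+.03)&(im[...,0]<.85*im[...,1].astype(float)+15)&(im.max(-1)<130)
        if m.sum()>8: print(n,round(lo,2),m.sum(),"Y",np.percentile(Y[m],[1,99]).round(3),"X",np.percentile(X[m],[1,99]).round(3))
h=np.array([.507,-.272])
g=lambda Y:tuple(h+Y*yh)
plan([(3,g(.222)+(-.002,),72.25,0),(5,g(.142)+(-.002,),72.25,0),(2,g(.142)+(-.002,),72.25,0)])
```

```text
scene 0.1 143 Y [-0.049  0.048] X [-0.009  0.018]
scene 0.13 200 Y [-0.061  0.063] X [-0.011  0.02 ]
scene 0.16 99 Y [-0.001  0.041] X [-0.013  0.037]
scene 0.19 227 Y [-0.015  0.038] X [-0.022  0.038]
scene 0.22 226 Y [-0.024  0.036] X [-0.01   0.037]
scene 0.25 162 Y [-0.036  0.061] X [-0.032  0.036]
scene 0.28 527 Y [-0.052  0.062] X [-0.075  0.046]
scene 0.31 1424 Y [-0.053  0.061] X [-0.091  0.041]
scene 0.34 613 Y [-0.058  0.052] X [-0.098  0.011]
scene 0.37 760 Y [-0.061  0.045] X [-0.099 -0.037]
scene 0.4 667 Y [-0.06   0.027] X [-0.1   -0.058]
scene 0.43 50 Y [-0.05   0.002] X [-0.1   -0.094]
top 0.25 9 Y [-0.044  0.042] X [-0.034  0.01 ]
top 0.28 93 Y [-0.047  0.056] X [-0.04   0.043]
top 0.31 1707 Y [-0.054  0.058] X [-0.036  0.038]
top 0.34 418 Y [-0.072  0.052] X [-0.084  0.016]
top 0.37 742 Y [-0.07   0.044] X [-0.098 -0.035]
top 0.4 1015 Y [-0.067  0.026] X [-0.099 -0.057]
top 0.43 103 Y [-0.052  0.001] X [-0.1   -0.092]
[[[5.0, -3.4, -0.8, -0.002, 0.0, 0.0], [5.0, -3.4, -0.8, -0.002, 0.0, 0.0], [5.0, -3.4, -0.8, -0.002, 0.0, 0.0], [0.0, -16.0, 0.0, 0.0, 0.0, 0.0], [0.0, -16.0, 0.0, 0.0, 0.0, 0.0], [0.0, -16.0, 0.0, 0.0, 0.0, 0.0], [0.0, -16.0, 0.0, 0.0, 0.0, 0.0], [0.0, -16.0, 0.0, 0.0, 0.0, 0.0], [0.0, 0.0, 0.0, 0.0, 0.0, 0.0], [0.0, 0.0, 0.0, 0.0, 0.0, 0.0]]]
```

Call:
{"method": "carry_out", "body": {"deltas": [[[5, -3.5, -0.8, -0.002, 0, 0], [5, -3.5, -0.8, -0.002, 0, 0], [5, -3.5, -0.8, -0.002, 0, 0], [0, -16, 0, 0, 0, 0], [0, -16, 0, 0, 0, 0], [0, -16, 0, 0, 0, 0], [0, -16, 0, 0, 0, 0], [0, -16, 0, 0, 0, 0], [0, 0, 0, 0, 0, 0], [0, 0, 0, 0, 0, 0]]]}}

```text
time: 17.6
tcp_pos: [0.548, -0.1441, -0.0025]
ee_rot: [[0.001, 0.304, 0.953], [0.001, 0.953, -0.304], [-1.0, 0.001, 0.001]]
wrist_force: [-0.3, 0.7, -0.2]
opening: 0.13
```

Run:
```python
from fit import *
s=robot.state();print(s['tcp_pos'],s['opening'],s['wrist_force'],s['ft_torque'])
h=np.array([.507,-.272]);a=np.radians(72.25); yh=np.array([np.cos(a),np.sin(a)]);g=lambda Y:tuple(h+Y*yh)
print("Y",(s['tcp_pos'][:2]-h)@yh)
fit('scene',[.545,-.155]); fit('top',[.545,-.155])
plan([(10,g(.127)+(-.004,),72.25,0)])
```

```text
[ 0.548  -0.1441 -0.0025] 0.1296754563416138 [-0.2598  0.6653 -0.2492] [ 0.0991 -0.0629  0.0122]
Y 0.1343450560784534
scene 249 [ 572.4 -181.5] [136.   54.4] 88.2 z pct [0.0587 0.0658 0.0892]
  X [-0.0009  0.0538] Y [0.0407 0.1647]
   Y0.054 x 42.4 53.4 z 64.9
   Y0.084 x 11.7 54.0 z 65.1
   Y0.114 x 3.9 54.7 z 66.9
   Y0.144 x -5.8 54.2 z 66.0
   Y0.174 x 11.2 13.9 z 88.2
top 28 [ 671.3 -286.7] [16.4  1.7] 69.2 z pct [0.0562 0.0715 0.0881]
  X [0.16  0.162] Y [0.028  0.0439]
   Y0.043 x 160.0 162.2 z 71.5
[[[0.1, -0.8, 0.0, 0.0, 0.0, 0.0], [0.1, -0.8, 0.0, 0.0, 0.0, 0.0], [0.1, -0.8, 0.0, 0.0, 0.0, 0.0], [0.1, -0.8, 0.0, 0.0, 0.0, 0.0], [0.1, -0.8, 0.0, 0.0, 0.0, 0.0], [0.1, -0.8, 0.0, 0.0, 0.0, 0.0], [0.1, -0.8, 0.0, 0.0, 0.0, 0.0], [0.1, -0.8, 0.0, 0.0, 0.0, 0.0], [0.1, -0.8, 0.0, 0.0, 0.0, 0.0], [0.1, -0.8, 0.0, 0.0, 0.0, 0.0]]]
```

Call:
{"method": "carry_out", "body": {"deltas": [[[1, 0, 0, 0, 0, 0], [0, 0, 0, 0, 0, 0], [0, 0, 0, 0, 0, 0], [0, 0, 0, 0, 0, 0], [-10, 0, 0, 0, 0, 0], [-15, 0, 0, 0, 0, 0], [-15, 0, 0, 0, 0, 0], [-15, 0, 0, 0, 0, 0], [-15, 0, 0, 0, 0, 0], [-10, 0, 0, 0, 0, 0]]], "gripper": 0}}

```text
time: 18.95
tcp_pos: [0.5488, -0.1431, 0.0833]
ee_rot: [[0.004, 0.302, 0.953], [-0.0, 0.953, -0.302], [-1.0, 0.001, 0.003]]
wrist_force: [-0.9, 0.2, -0.4]
opening: 0.499
```

Run:
```python
from fit import *
s=robot.state();print(s['tcp_pos'],s['opening'],s['wrist_force'])
h=np.array([.507,-.272]);a=np.radians(72.25); yh=np.array([np.cos(a),np.sin(a)]);g=lambda Y:tuple(h+Y*yh)
fit('scene',[.545,-.155])
# real tip: Y 180, z .05 at tilt 20 -> reported Y .165, z .009
plan([(7,g(.17)+(.08,),72.25,20),(6,g(.17)+(.010,),72.25,20),(7,g(.17)+(.010,),72.25,20)])
```

```text
[ 0.5488 -0.1431  0.0833] 0.4987922995378605 [-0.9369  0.2086 -0.3719]
scene 262 [ 534.8 -186.6] [104.  108.2] 72.3 z pct [0.0586 0.0639 0.0675]
  X [-0.0516  0.0538] Y [0.041  0.1416]
   Y0.053 x 42.2 54.6 z 64.3
   Y0.083 x 42.4 53.2 z 64.5
   Y0.113 x -53.2 54.5 z 64.5
   Y0.143 x -53.7 53.3 z 63.6
[[[0.6, 5.0, -0.1, 0.0, 0.001, -0.05], [0.4, 5.0, -0.1, 0.0, 0.001, -0.05], [0.1, 5.0, -0.1, 0.0, 0.001, -0.05], [-0.1, 5.0, -0.1, 0.0, 0.001, -0.05], [-0.3, 5.0, -0.1, 0.0, 0.001, -0.05], [-0.6, 5.0, -0.1, 0.0, 0.001, -0.05], [-0.8, 5.0, -0.1, 0.0, 0.001, -0.05], [11.0, 4.0, 0.0, 0.0, 0.0, 0.0], [11.0, 4.0, 0.0, 0.0, 0.0, 0.0], [11.0, 4.0, 0.0, 0.0, 0.0, 0.0]]]
[[[11.0, 4.0, 0.0, 0.0, 0.0, 0.0], [11.0, 4.0, 0.0, 0.0, 0.0, 0.0], [11.0, 4.0, 0.0, 0.0, 0.0, 0.0], [0.0, 0.0, 0.0, 0.0, 0.0, 0.0], [0.0, 0.0, 0.0, 0.0, 0.0, 0.0], [0.0, 0.0, 0.0, 0.0, 0.0, 0.0], [0.0, 0.0, 0.0, 0.0, 0.0, 0.0], [0.0, 0.0, 0.0, 0.0, 0.0, 0.0], [0.0, 0.0, 0.0, 0.0, 0.0, 0.0], [0.0, 0.0, 0.0, 0.0, 0.0, 0.0]]]
```

Call:
{"method": "carry_out", "body": {"deltas": [[[0, 5, 0, 0, 0, -0.05], [0, 5, 0, 0, 0, -0.05], [0, 5, 0, 0, 0, -0.05], [0, 5, 0, 0, 0, -0.05], [0, 5, 0, 0, 0, -0.05], [0, 5, 0, 0, 0, -0.05], [0, 5, 0, 0, 0, -0.05], [0, 0, 0, 0, 0, 0], [0, 0, 0, 0, 0, 0], [0, 0, 0, 0, 0, 0]]], "gripper": 1}}

```text
time: 20.25
tcp_pos: [0.559, -0.1103, 0.0783]
ee_rot: [[-0.104, 0.286, 0.953], [-0.335, 0.892, -0.304], [-0.936, -0.351, 0.003]]
wrist_force: [-0.1, -0.2, -0.4]
opening: -0.003
```

Run:
```python
from plan import *
h=np.array([.507,-.272]);a=np.radians(72.25); yh=np.array([np.cos(a),np.sin(a)]);xh=np.array([yh[1],-yh[0]]);g=lambda Y:tuple(h+Y*yh)
s=robot.state(); R=s["ee_rot"]; print(s['tcp_pos'],(s["tcp_pos"][:2]-h)@yh)
# lowest points of the fingers along the tool axis, as seen by the cameras
for n in ("scene","top"):
    im,d=get_image(n); w=cloud(n,d); q=(w-s["tcp_pos"])@R
    m=(abs(q[...,1])<.03)&(abs(q[...,2])<.02)&(q[...,0]<.02)&(q[...,0]>-.15)&(w[...,2]>.08)
    print(n,m.sum(),np.sort(q[m][:,0])[-8:], np.percentile(q[m&(q[...,0]>-.075)][:,1],[2,98]) if m.sum() else 0)
plan([(8,g(.17)+(.012,),72.25,20),(2,g(.17)+(.012,),72.25,20)])
```

```text
[ 0.559  -0.1103  0.0783] 0.16985211896760558
scene 203 [-0.0488 -0.0487 -0.0485 -0.0481 -0.048  -0.0479 -0.0457 -0.0444] [-0.0133  0.0131]Traceback (most recent call last):
  File "<stdin>", line 8, in <module>
    return _quantile_unchecked(
        a, q, axis, out, overwrite_input, method, keepdims, weights)
    return _ureduce(a,
                    func=_quantile_ureduce_func,
    ...<5 lines>...
                    overwrite_input=overwrite_input,
                    method=method)
    r = func(a, **kwargs)
    result = _quantile(arr,
                       quantiles=q,
    ...<2 lines>...
                       out=out,
                       weights=wgt)
    slices_having_nans = np.isnan(arr[-1, ...])
                                  ~~~^^^^^^^^^
IndexError: index -1 is out of bounds for axis 0 with size 0
```

Call:
{"method": "carry_out", "body": {"deltas": [[[10, 3.8, 0, 0, 0, 0], [10, 3.8, 0, 0, 0, 0], [10, 3.8, 0, 0, 0, 0], [10, 3.8, 0, 0, 0, 0], [10, 3.8, 0, 0, 0, 0], [10, 3.8, 0, 0, 0, 0], [10, 3.8, 0, 0, 0, 0], [0, 0, 0, 0, 0, 0], [0, 0, 0, 0, 0, 0], [0, 0, 0, 0, 0, 0]]]}}

```text
time: 21.6
tcp_pos: [0.559, -0.1104, -0.0024]
ee_rot: [[-0.105, 0.286, 0.952], [-0.335, 0.892, -0.305], [-0.936, -0.351, 0.002]]
wrist_force: [0.9, -0.4, -0.4]
opening: -0.004
```

Call:
{"method": "carry_out", "body": {"deltas": [[[2.8, -7.5, 0, 0, 0, 0], [2.8, -7.5, 0, 0, 0, 0], [2.8, -7.5, 0, 0, 0, 0], [2.8, -7.5, 0, 0, 0, 0], [2.1, -5.6, 0, 0, 0, 0], [2.1, -5.6, 0, 0, 0, 0], [2.1, -5.6, 0, 0, 0, 0], [2.1, -5.6, 0, 0, 0, 0], [2.1, -5.6, 0, 0, 0, 0], [2.1, -5.6, 0, 0, 0, 0]]]}}

```text
time: 22.85
tcp_pos: [0.5373, -0.1795, -0.0016]
ee_rot: [[-0.104, 0.286, 0.953], [-0.335, 0.892, -0.305], [-0.937, -0.351, 0.004]]
wrist_force: [0.9, 1.8, 0.0]
opening: 0.001
```

Run:
```python
from fit import *
s=robot.state();print(s['tcp_pos'],s['wrist_force'],s['ft_torque'])
h=np.array([.507,-.272]);a=np.radians(72.25); yh=np.array([np.cos(a),np.sin(a)]);xh=np.array([yh[1],-yh[0]]);
print("Y",(s['tcp_pos'][:2]-h)@yh,"X",(s['tcp_pos'][:2]-h)@xh)
fit('scene',[.535,-.175],.055,.07)
```

```text
[ 0.5373 -0.1795 -0.0016] [0.8865 1.8264 0.0165] [ 0.3479 -0.0765  0.0134]
Y 0.0973551558467018 X 0.0006713404282978386
scene 144 [ 568.8 -201.5] [46.1 94.4] 14.5 z pct [0.0585 0.0643 0.0681]
  X [0.0043 0.0537] Y [0.0393 0.124 ]
   Y0.051 x 41.4 53.4 z 64.1
   Y0.081 x 6.3 53.8 z 64.4
   Y0.111 x 2.1 54.0 z 64.2
```

Call:
{"method": "carry_out", "body": {"deltas": [[[0.9, -2.4, 0, 0, 0, 0], [0.9, -2.4, 0, 0, 0, 0], [0.9, -2.4, 0, 0, 0, 0], [0.9, -2.4, 0, 0, 0, 0], [0.7, -1.9, 0, 0, 0, 0], [0.7, -1.9, 0, 0, 0, 0], [0.4, -1, 0, 0, 0, 0], [0.4, -1, 0, 0, 0, 0], [0, 0, 0, 0, 0, 0], [0, 0, 0, 0, 0, 0]]]}}

```text
time: 24.15
tcp_pos: [0.5318, -0.1966, -0.0016]
ee_rot: [[-0.104, 0.287, 0.952], [-0.335, 0.892, -0.305], [-0.937, -0.351, 0.004]]
wrist_force: [1.0, 1.2, -0.4]
opening: -0.0
```

```bash
cat > st.py <<'E'
from fit import *
s=robot.state();print(s['tcp_pos'],s['wrist_force'],s['ft_torque'])
h=np.array([.507,-.272]);a=np.radians(72.25); yh=np.array([np.cos(a),np.sin(a)]);xh=np.array([yh[1],-yh[0]]);
print("Y",(s['tcp_pos'][:2]-h)@yh,"X",(s['tcp_pos'][:2]-h)@xh)
im=fit('scene',[.53,-.19],.055,.07)
E
python3 st.py
```

```text
[ 0.5318 -0.1966 -0.0016] [ 0.9821  1.1517 -0.4423] [ 0.3236 -0.1042 -0.0085]
Y 0.07936763502653879 X 0.0006762310697902523
scene 122 [ 560.1 -210.4] [43.  76.2] 30.7 z pct [0.0573 0.0639 0.0672]
  X [0.0042 0.0541] Y [0.0396 0.1076]
   Y0.052 x 41.7 54.3 z 63.9
   Y0.082 x -0.2 54.2 z 63.9
   Y0.112 x 5.4 12.9 z 64.6
```

Call:
{"method": "carry_out", "body": {"deltas": [[[0.4, -1, 0, 0, 0, 0], [0.4, -1, 0, 0, 0, 0], [0.4, -1, 0, 0, 0, 0], [0.4, -1, 0, 0, 0, 0], [0.4, -1, 0, 0, 0, 0], [0, 0, 0, 0, 0, 0], [0, 0, 0, 0, 0, 0], [0, 0, 0, 0, 0, 0], [0, 0, 0, 0, 0, 0], [0, 0, 0, 0, 0, 0]]]}}

```text
time: 25.45
tcp_pos: [0.532, -0.1964, -0.0017]
ee_rot: [[-0.099, 0.286, 0.953], [-0.329, 0.894, -0.303], [-0.939, -0.344, 0.005]]
wrist_force: [0.6, 2.6, 1.2]
opening: -0.002
```

```bash
python3 st.py
```

```text
[ 0.532  -0.1964 -0.0017] [0.6257 2.575  1.1501] [ 0.5696 -0.0697 -0.0055]
Y 0.07964237736588725 X 0.0007372680352870677
scene 120 [ 560.9 -210.2] [41.  75.7] 32.5 z pct [0.0576 0.064  0.0683]
  X [0.0032 0.0536] Y [0.0397 0.108 ]
   Y0.053 x 40.0 54.7 z 64.7
   Y0.083 x 0.4 53.6 z 63.9
   Y0.113 x 8.9 12.8 z 62.2
```

Call:
{"method": "carry_out", "body": {"deltas": [[[1, -2.5, 0, 0, 0, 0], [1, -2.5, 0, 0, 0, 0], [1, -2.5, 0, 0, 0, 0], [0, 0, 0, 0, 0, 0], [-2, 6, 0, 0, 0, 0], [-4, 10, 0, 0, 0, 0], [-5, 14, 0, 0, 0, 0], [-5, 14, 0, 0, 0, 0], [-5, 14, 0, 0, 0, 0], [-5, 14, 0, 0, 0, 0]]]}}

```text
time: 26.75
tcp_pos: [0.5566, -0.1187, -0.0013]
ee_rot: [[-0.094, 0.286, 0.954], [-0.321, 0.898, -0.301], [-0.942, -0.335, 0.008]]
wrist_force: [0.2, -0.1, -0.2]
opening: 0.0
```

Call:
{"method": "carry_out", "body": {"deltas": [[[-20, 0, 0, 0, 0, 0], [-25, 0, 0, 0, 0, 0], [-25, 0, 0, 0, 0, 0], [-25, 0, 0, 0, 0, 0], [-25, 5, 0, 0, 0, 0], [-25, 5, 0, 0, 0, 0], [-25, 5, 0, 0, 0, 0], [-20, 5, 0, 0, 0, 0], [0, 0, 0, 0, 0, 0], [0, 0, 0, 0, 0, 0]]]}}

```text
time: 28.0
tcp_pos: [0.5814, -0.0297, 0.1751]
ee_rot: [[-0.095, 0.281, 0.955], [-0.321, 0.899, -0.297], [-0.942, -0.334, 0.005]]
wrist_force: [-0.4, 0.7, -0.5]
opening: 0.0
```

```bash
python3 st.py
python3 - <<'E'
from fit import *
im2=fit("top",[.53,-.19],.055,.07)
im,_=get_image("scene")
cv2.imwrite("pics/s6.png",cv2.resize(np.hstack([im[30:260,60:250],im2[90:320,260:450]]),None,fx=2,fy=2))
E
```

```text
[ 0.5814 -0.0297  0.1751] [-0.3639  0.6587 -0.4544] [ 0.1099 -0.0801 -0.0054]
Y 0.25341599134032483 X -0.0030384631619612516
scene 229 [ 527.7 -211.6] [ 51.  108.3] 74.0 z pct [0.0575 0.0637 0.0679]
  X [-0.0525  0.0539] Y [0.039  0.0875]
   Y0.052 x -52.1 54.3 z 63.7
   Y0.082 x -53.2 54.9 z 63.7
top 293 [ 527.9 -207.3] [ 37.4 108.4] 71.4 z pct [0.0606 0.0654 0.0685]
  X [-0.0535  0.0536] Y [0.05   0.0863]
   Y0.064 x -53.7 54.1 z 65.5
   Y0.094 x -53.9 53.9 z 65.4
```

View pics/s6.png

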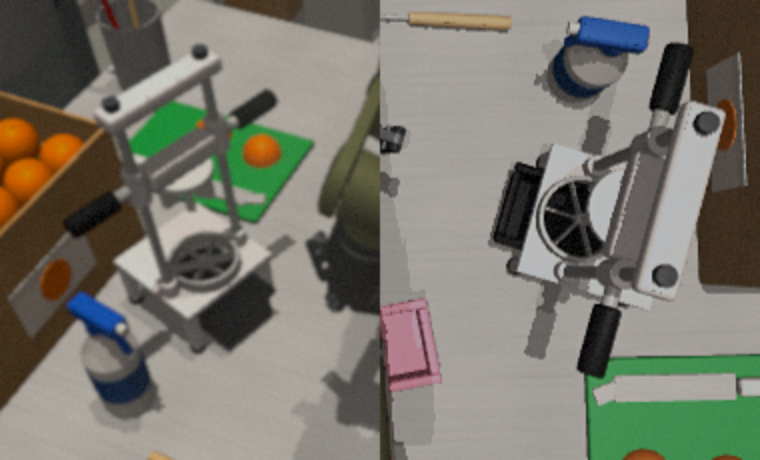

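Run:
```python
from h import *
im,d=get_image("scene")
f=np.load("scene0.npz")["im"]
for n,(l,t,r,b) in dict(deep=(293,174,362,235),bottle=(91,174,137,240),bowl=(230,275,296,339),turner=(135,257,232,312)).items():
    A=f[t-6:b+6,l-6:r+6]; B=im[t:b,l:r]
    q=cv2.minMaxLoc(cv2.matchTemplate(A,B,cv2.TM_CCOEFF_NORMED)); print(n,"shift",q[3][0]-6,q[3][1]-6,round(q[1],3))
job.hand_in()
```

```text
deep shift 0 0 0.859
bottle shift 0 0 0.997
bowl shift 0 0 0.986
turner shift 0 0 0.914
the job is handed in; nothing more can be done
```

The black pan is in the wedger bay, flat on the table and back against the stop as far as I could check. I handed the job in at about 28 s, with the gripper clear of everything.

**How it went:** I pinched the pan by its outer rim, carried it to the wedger and slid it most of the way under the deck. I then let go and pushed it the rest of the way with the shut fingers, tool tilted outward, until it stopped moving.

**Last checks:**
- **Depth:** the pan's outer end measures 86–87.5 mm from home in the two cameras; fully home is 88 mm. I took the stop contact from this and from the fingers stalling, because the stop plate itself was not visible.
- **Fit:** it is centred in the bay to within about 1 mm and lies flat, with the rim at about 65 mm. The two cameras' yaw fits differ by about 2.5°, either side of square.
- **Forces:** the highest wrist force I read, at the end of any move, was about 3 N.
- **Bystanders:** the deep pan, spray bottle, bowl with the orange, and turner show no shift in the pictures. The deep pan's match was weaker (0.86, probably shadow).

**What disagreed:** the reported tool position was about 45 mm too low along the fingers compared with the cameras. My first grasp therefore closed on air above the rim. I corrected for the offset, and the second grasp held.

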